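# Slacken the rotor screw of a bench centrifuge with a hex key

## Robot

A 6-joint arm with a two-finger parallel gripper is mounted at the origin on a cart in front of the work surface, level with it; the furniture and walls round the work are solid. World frame = base frame: x ahead of the robot, y to its left, z up, the work surface at z = 0. Lengths are in m, angles in rad, forces in N, time in s.
With the tool pointing down it reaches from about 0.35 to 0.8 m from the base axis. Payload 7.3 kg.
Tool frame: the origin (TCP) lies between the finger pads; the fingertips stand 25 mm ahead of it and the grasp point (between the pads) lies 6 mm ahead of it (r.tip_extent is the distance from the TCP to the fingertips, in m); z points along the fingers, y is the line along which they close (so a half turn about z gives the same grasp; the last joint's range is limited). The gripper opens to 85 mm and grips with 20 to 120 N. Pads are 22 mm wide; open, the fingers measure 114 mm over their backs; the gripper's body (76 mm by 85 mm) begins 54 mm behind the grasp point. The pads swing forward as they close: fully open they stand 13 mm farther back than shut.
Start: joints at [0.977, 0.342, 1.524, -0, 1.275, -0.146], TCP at [0.227, 0.473, 0.256] pointing down, gripper open.
Joint ranges: [-2.53, 2.53], [-0.77, 2.02], [0.04, 2.7], [-1, 4.14], [0.28, 2.66], [-3.11, 3.11]. Speed limits (rad/s): [2.57, 2.57, 3.14, 3.14, 3.14, 3.14].

## Interface

Orientations are given as a unit quaternion [x, y, z, w].
In Python, from workcell import r, command_gripper, optics gives the robot as it stands. The module is installed in compiled form; this text tells all that it offers. Calls block until the motion is done:
- r.reach(position, orientation): joint-space move of the TCP to a pose.
- r.move_straight(position, orientation=None, speed=0.15, max_force=None): straight line of the TCP; orientation=None keeps the orientation; speed is the mean speed in m/s. With max_force (N) it stops when the force on the tool has changed by that much, and returns True; else False.
- r.movej(angles): joint-space move.
- command_gripper(opening, force=None): finger opening in m; force is the grip in N (None keeps the last); returns when the fingers have stopped.
- r.hold(seconds).
- r.solve_ik(position, orientation): joint angles nearest the present ones, or None.
- r.read_state(): the state.
- optics.get_image(name): name is "scene" or "top" or "wrist"; returns (picture, depth): 400x640x3 uint8, red, green, blue; 400x640 float32, m along the optical axis (not along the pixel's ray), 0 where there is no reading.
- optics.camera_model(name): a dict with "K" (3x3 intrinsics, pixels), "R" (3x3) and "t" (3): a world point X has camera coordinates R X + t; the wrist camera has in their place "tool_from_camera" (4x4, takes a point from camera to tool coordinates, whose origin is the TCP and whose axes are the flange's). Camera axes: x right, y down, z forward; pixel columns grow to the right and rows downward; lengths in m; the calibration is good to about 2 mm. A picture is of the moment at which its call begins: read the wrist's pose just before it. camera_model takes no time and is no camera call.
A pose or a line that the arm cannot do raises r.PlanningError and nothing moves.
- r.finish_job(): hands the job in; it is judged then, once.
The state is a dict: "time_s": time; "joint_positions": joint angles; "dq": joint speeds; "tau": joint torques, N m; "eef_pos": TCP position; "eef_rot": TCP orientation; "contact_force": force on the tool from outside, world axes, zero at the start; "torque": the same for the moment, N m; "grip_width": finger opening in m; "grip_force": force on a finger pad.
Only numpy, scipy, OpenCV 4.12 (cv2) and the standard library are available. Lean on these libraries where they do the work, as an engineer would, in place of code of your own. Each camera call takes 0.05 s, during which the arm holds its last target. There are 200 camera calls.

## Task

Take the T-handle hex key that fits the rotor screw of the open centrifuge (the largest of the three) out of its rack, push it fully home in the screw's hexagonal socket, and only then turn the screw half a turn loose: it has a left-hand thread, so it loosens clockwise seen from above and sits hard against its stop the other way. Then draw the key out and hang it upright in the rack again, collar down on the plate; leave the other two keys in the rack and do not shove or upset the wash bottle, beaker and jar.

Things in the scene. Friction and masses are not known exactly. Their poses are not given: they have to be found in the camera images.
- key_17: Largest T-handle hex key (0.3 kg), the one that fits. Origin: centre of the hexagon's lower end; z up to the handle, x along the handle. Hexagon 17 mm across flats, z 0 to 52 mm, foot chamfered, a corner along x; boss dia 20 to z 74; collar dia 32, z 74 to 80; neck dia 16; black handle bar 104 long (x), 22 thick (y), 26 high, centred at z 125 mm. Hangs in the rack at first.
- key_14: The middle T-handle hex key, to be left alone: as key_17 but the hexagon is 14 mm across flats and the handle 84 mm long. It is too small to turn the screw.
- key_10: The smallest T-handle hex key, to be left alone: as key_17 but the hexagon is 10 mm across flats and the handle 66 mm long. It is too small to turn the screw.
- key_rack: Fixed aluminium rack, 64 (x) by 198 (y) by 92 mm high; origin at the centre of its underside. Its 10 mm top plate has three through holes, 24 mm in diameter, in a row along y, 64 mm apart. The keys hang in them in any order, collar on the plate, foot 18 mm above the table, handle nearly along the rack's x.
- rack_hole_1 (a point): Centre of the rack's hole at its +y end, level with the top of the plate (92 mm above the table).
- rack_hole_2 (a point): Centre of the rack's middle hole, level with the top of the plate.
- rack_hole_3 (a point): Centre of the rack's hole at its -y end, level with the top of the plate.
- centrifuge: Fixed white bench centrifuge, round, 252 mm in diameter, sloping panel on its front (-x, reaching 160 mm from the axis); origin on the table under the rotor's axis. Rim of the open chamber 140 mm high, 200 mm wide inside. The round lid stands open at the back, from 135 mm behind the axis, leaning away, 350 mm high. The conical rotor (162 mm wide) is locked and does not spin.
- socket_floor (a point): Centre of the floor of the hexagonal socket in the steel screw amid the rotor, z up, turning with the screw: a corner of the hexagon points along x. 18 mm across flats, 22 mm deep, floor about 108 mm above the table; screw head 36 mm wide. With the key fully home the key's origin lies here and the middle of its handle 233 mm above the table.
- socket_mouth (a point): Centre of the mouth of that socket, 22 mm above its floor; the mouth has a 1.8 mm chamfer.
- rotor_screw (a joint): Turn of the rotor screw (rad): 0 = tight against its stop, grows clockwise seen from above (loosening, left-hand thread, rising 0.4 mm a radian), end of thread at 6.2. It is held by friction of about 0.15 N m; the key has about 0.12 rad of play in the socket either way.
- plastic_beaker: Clear plastic beaker, 68 mm in diameter, 89 mm tall, loose; origin at the centre of its underside.
- sample_jar: Sample jar, 66 mm in diameter, 92 mm tall, loose; origin at the centre of its underside.
- squeeze_bottle: Wash bottle with a bent spout, 64 mm in diameter (88 mm over the spout), 214 mm tall, loose, standing between rack and centrifuge; origin at the centre of its underside.

How it is judged:
On the way, in this order (a step that is already met when the one before it is completed fails the run):
1. the 17 mm key stands fully home in the socket (foot within 3 mm of its floor) and the screw has not been turned yet (z of key_17 in the frame of socket_floor below 0.003 m and horizontal distance between key_17 and socket_floor below 0.003 m and angle between key_17's own z axis and vertical below 0.1 rad and value of joint rotor_screw below 0.3 rad), for 0.1 s.
2. the screw has been turned about half a turn clockwise (at least 2.6 rad), the key still home in it (value of joint rotor_screw above 2.6 rad and z of key_17 in the frame of socket_floor below 0.008 m and horizontal distance between key_17 and socket_floor below 0.004 m), for 0.1 s.
At the end, for the whole second after the job is handed in: rotor screw at least 2.6 rad clockwise of its stop; the 17 mm key at rest in a rack hole, collar on the plate (foot 12 to 24 mm above the rack's underside, within 12 mm of the hole's axis, tilt under 0.15 rad); the other two keys upright in the rack (value of joint rotor_screw above 2.6 rad and z of key_17 in the frame of key_rack between 0.012 and 0.024 m and angle between each of key_17, key_14, key_10's own z axis and vertical below 0.15 rad and (horizontal distance between key_17 and rack_hole_1 below 0.012 m or horizontal distance between key_17 and rack_hole_2 below 0.012 m or horizontal distance between key_17 and rack_hole_3 below 0.012 m) and linear speed of key_17 below 0.02 m/s and z of each of key_14, key_10 in the frame of key_rack below 0.024 m); the robot touches nothing.
It fails at once if the screw was turned with the key not fully home (foot more than 7 mm above the socket's floor) (velocity of joint rotor_screw above 0.15 rad/s and z of key_17 in the frame of socket_floor above 0.007 m).
It fails at once if one of the other two keys was taken out of the rack (z of any of key_14, key_10 in the frame of key_rack above 0.05 m).
It fails at once if the bottle, the beaker or the jar was shoved more than 30 mm or tipped over (distance of any of squeeze_bottle, plastic_beaker, sample_jar from where it was at the start of the episode above 0.03 m or angle between any of squeeze_bottle, plastic_beaker, sample_jar's own z axis and vertical above 0.5 rad).
It also fails if it takes over 64 s, if anything falls off the work surface, if the arm or the gripper's body presses on something with over 40 N, if the wrist force passes 120 N, or if a joint passes its speed limit or range.

## Working session

There is one attempt and no reset: what is moved stays moved. The work goes in short steps, each a Python script; the robot and the scene stay as the last script left them, time stands still between calls to the robot, and variables do not carry over. Pictures are saved under pics/ and viewed, at most 10 in all, crops included, and the job is handed in when it is done.

```bash
mkdir -p pics; cat > h.py <<'E'
import numpy as np, cv2
from workcell import r, command_gripper, optics
from scipy.spatial.transform import Rotation as Ro
def cloud(name):
    st=r.read_state(); im,d=optics.get_image(name); c=optics.camera_model(name); K=np.array(c["K"])
    v,u=np.mgrid[:400,:640]
    P=np.stack([(u-K[0,2])/K[0,0]*d,(v-K[1,2])/K[1,1]*d,d],-1)
    if "R" in c: W=(P-np.array(c["t"]))@np.array(c["R"])
    else:
        T=np.array(c["tool_from_camera"]); W=(P@T[:3,:3].T+T[:3,3])@Ro.from_quat(st["eef_rot"]).as_matrix().T+np.array(st["eef_pos"])
    W[d==0]=np.nan
    return im,d,W
def save(n,im,s=None):
    im=im[...,::-1]
    if s: im=cv2.resize(im,None,fx=s,fy=s,interpolation=cv2.INTER_CUBIC)
    cv2.imwrite("pics/"+n+".png",im)
E
python3 - <<'E'
from h import *
for n in("top","scene"):
    im,d,W=cloud(n); np.savez(n,im=im,W=W); save(n,im)
s=r.read_state(); print(s["eef_rot"],s["time_s"],s["grip_width"]); print(optics.camera_model("wrist")["tool_from_camera"])
E
```

```text
[ 2.22013157e-01  9.75043432e-01 -6.36521254e-04 -2.43963730e-04] 0.1 0.08511549908062514
[[-1.12464236e-03 -9.47081588e-01 -3.20990967e-01  8.31083087e-02]
 [ 9.99999341e-01 -9.91172835e-04 -5.79206572e-04  5.06825616e-04]
 [ 2.30398352e-04 -3.20991407e-01  9.47082078e-01 -1.18262545e-01]
 [ 0.00000000e+00  0.00000000e+00  0.00000000e+00  1.00000000e+00]]
```

View pics/top.png

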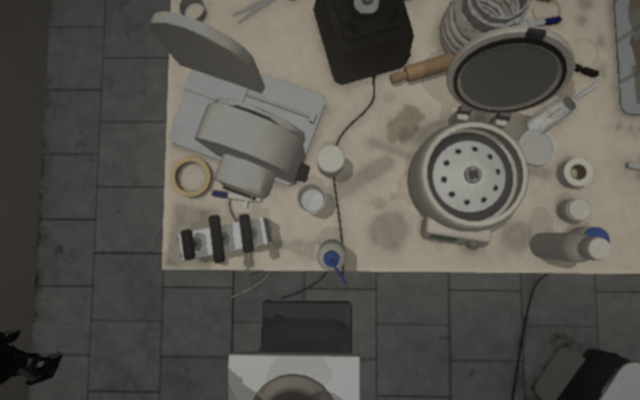

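View pics/scene.png

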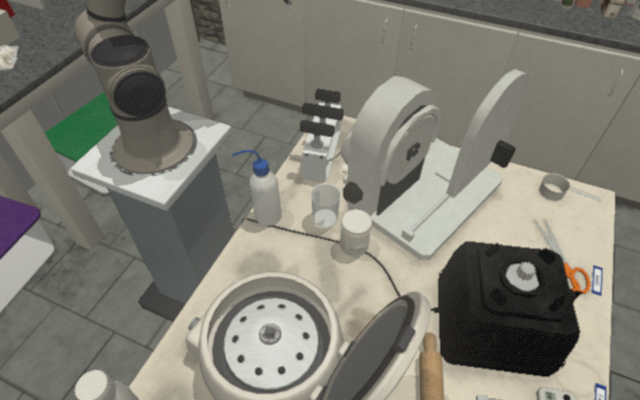

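The top view shows the rack around (225,240), with black handles at (187,243), (216,239) and (246,233). The middle one looks longest. The rotor screw is at about (472,174), the bottle at (331,255), the beaker at (311,199) and the jar at (330,160). I'll measure these now.

```bash
python3 - <<'E'
from h import *
z=np.load("top.npz"); im,W=z["im"],z["W"]
g=im.max(2)
m=((g<70)&(W[...,2]>.12)&(W[...,2]<.19)).astype(np.uint8)
m[:200]=0;m[270:]=0;m[:,:170]=0;m[:,285:]=0
n,l,s,c=cv2.connectedComponentsWithStats(m)
for i in range(1,n):
    if s[i,4]<20: continue
    p=W[l==i]; q=np.float32(p[:,:2]*1000); print("handle",c[i],s[i,4],p.mean(0),np.median(p[:,2]),cv2.minAreaRect(q))
for n,u,v in(("bottle",331,257),("beaker",311,199),("jar",330,158),("screw",472,174),("rot",472,150)): print(n,W[v,u])
# rim of centrifuge: points z .135-.145
c=W[120:235,405:530].reshape(-1,3); k=c[(abs(c[:,2]-.138)<.006)]
A=np.c_[k[:,:2],np.ones(len(k))]
from scipy.optimize import least_squares
print(len(k),k.min(0),k.max(0))
f=least_squares(lambda p:abs(np.hypot(k[:,0]-p[0],k[:,1]-p[1])-.113)-0,[k[:,0].mean(),k[:,1].mean()],loss="soft_l1",f_scale=.01);print("axis",f.x)
a=im[130:220,425:520]; save("screw",a,6)
a=im[205:270,170:285]; save("rack",a,6)
E
```

```text
handle [216.59960552 239.00394477] 507 [0.43022884 0.15619094 0.1538153 ] 0.15502772230112433 ((430.8175964355469, 157.63656616210938), (101.56160736083984, 21.71361541748047), 7.2873711585998535)
handle [246.14545455 233.5038961 ] 385 [0.4423767  0.09298836 0.15434371] 0.15520949600484274 ((442.3763122558594, 94.02913665771484), (80.45545959472656, 20.014789581298828), 8.659988403320312)
handle [187.85714286 244.36335404] 322 [0.41829211 0.2178168  0.15329514] 0.15494213822581676 ((418.05474853515625, 219.77328491210938), (63.118526458740234, 20.14730453491211), 8.812736511230469)
bottle [ 0.39551425 -0.08774195  0.17857517]
beaker [ 0.52824808 -0.03959048  0.00287908]
jar [ 0.61636131 -0.08543758  0.0898677 ]
screw [ 0.57848038 -0.40256395  0.1064023 ]
rot [ 0.63126488 -0.40108568  0.11413907]
2118 [ 0.45770051 -0.51157738  0.13200779] [ 0.69435158 -0.27914999  0.14394734]
axis [ 0.57528654 -0.39646924]
```

View pics/screw.png

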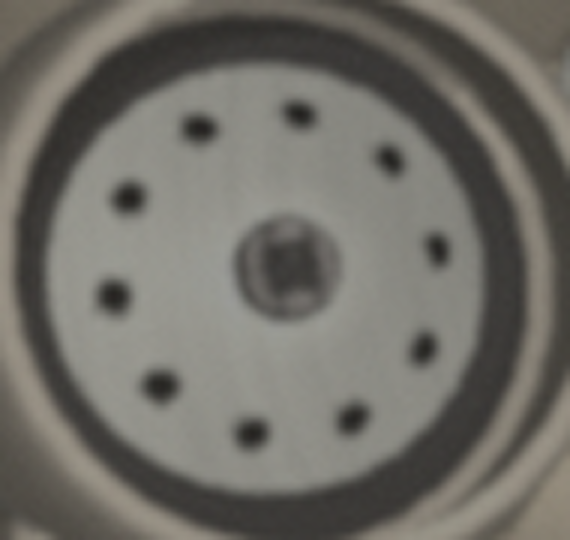

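The crop shows the screw head at crop (288,268), with its hex socket visible. The rack holes are 64 mm apart at a yaw of about 11°. The 17 mm key is in the middle at about (0.431,0.157). Next I'll take wrist views of both.

```bash
cat >> h.py <<'E'
def Q(phi): a=np.radians(phi)/2; return [np.cos(a),np.sin(a),0,0]
E
python3 - <<'E'
from h import *
r.reach([.415,.157,.35],Q(188)); r.hold(.3)
im,d,W=cloud("wrist"); np.savez("w1",im=im,W=W); save("w1",im)
print(r.read_state()["joint_positions"],optics.camera_model("wrist")["K"])
r.reach([.555,-.40,.33],Q(188)); r.hold(.3)
im,d,W=cloud("wrist"); np.savez("w2",im=im,W=W); save("w2",im)
s=r.read_state();print(s["joint_positions"],s["eef_pos"],s["eef_rot"],s["time_s"])
E
```

```text
[ 1.89515571e-01  1.28115810e-01  1.54910670e+00  3.37379424e-05
  1.46458794e+00 -1.52166451e+00] [[286.31818299   0.         325.90358321]
 [  0.         286.31818299 203.85111164]
 [  0.           0.           1.        ]]
[-7.35826466e-01  6.28298486e-01  8.56603863e-01 -1.18803419e-05
  1.65652249e+00 -2.44677277e+00] [ 0.55517241 -0.39962853  0.33016707] [-7.00171438e-02  9.97545785e-01 -6.46349412e-05  5.38340758e-05] 4.2833
```

View pics/w1.png

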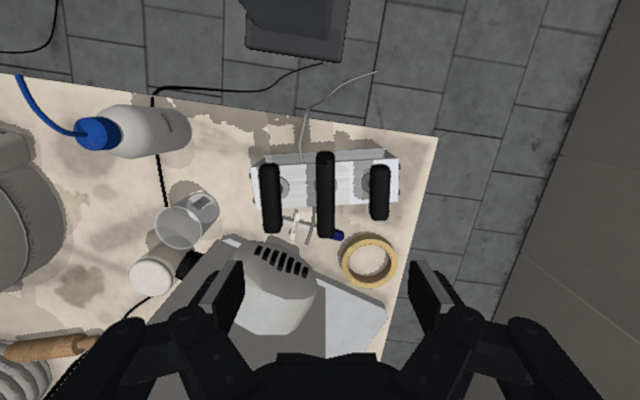

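View pics/w2.png

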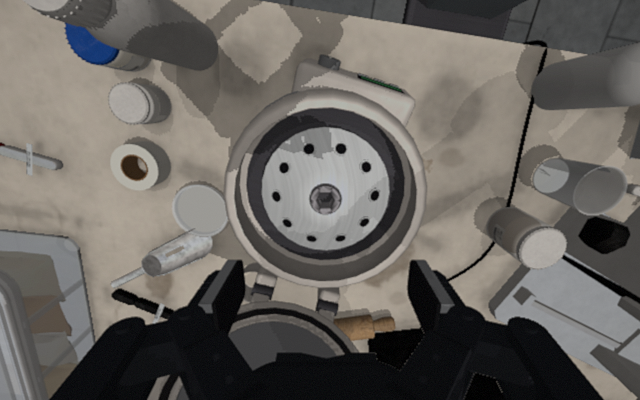

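The wrist view of the rack shows handles at (270,198), (325,194) and (379,192), with the longest in the middle. The screw view has the socket at (325,199). I'll refine the handle pose and take a closer look at the socket.

```bash
python3 - <<'E'
from h import *
z=np.load("w1.npz"); im,W=z["im"],z["W"]
m=((im.max(2)<70)&(W[...,2]>.145)&(W[...,2]<.165)).astype(np.uint8)
m[:140]=0;m[250:]=0;m[:,:250]=0;m[:,400:]=0
n,l,s,c=cv2.connectedComponentsWithStats(m)
for i in range(1,n):
    if s[i,4]>50: p=W[l==i]; print("handle",c[i],s[i,4],np.median(p[:,2]),cv2.minAreaRect(np.float32(p[:,:2]*1000)))
z=np.load("w2.npz"); im,W=z["im"],z["W"]; print(W[199,325],W[199,333],W[188,325],W[150:250,270:380,2].max())
r.move_straight([.588,-.397,.225],speed=.12); r.hold(.3)
im,d,W=cloud("wrist"); np.savez("w3",im=im,W=W)
K=np.array(optics.camera_model("wrist")["K"]);s=r.read_state();T=np.array(optics.camera_model("wrist")["tool_from_camera"])
R=Ro.from_quat(s["eef_rot"]).as_matrix()
# rectified top view on plane z=0.13, 0.25mm/px; centre (.578,-.400): rows down = -x, cols right = -y
h=.130; N=560; jj,ii=np.meshgrid(np.arange(N),np.arange(N))
sc=.0001
X=np.stack([.578-(ii-N/2)*sc,-.400-(jj-N/2)*sc,np.full((N,N),h)],-1)
C=((X-np.array(s["eef_pos"]))@R-T[:3,3])@T[:3,:3]
u=C[...,0]/C[...,2]*K[0,0]+K[0,2]; v=C[...,1]/C[...,2]*K[1,1]+K[1,2]
rec=cv2.remap(im,u.astype(np.float32),v.astype(np.float32),cv2.INTER_CUBIC)
rec=cv2.convertScaleAbs(rec,alpha=1.6)
for k in range(0,N,100): cv2.line(rec,(k,0),(k,8),(255,0,0),1); cv2.line(rec,(0,k),(8,k),(255,0,0),1)
save("rec",rec); 
z=W[int(v[280,280])-14:int(v[280,280])+15,int(u[280,280])-14:int(u[280,280])+15,2]*1000
print(np.round(z[::3,::3]))
print(s["eef_pos"],s["time_s"])
E
```

```text
handle [325.10373711 193.72809278] 1552 0.15582309480000062 ((429.6570739746094, 158.8638458251953), (101.6622543334961, 21.26970863342285), 8.490962982177734)
handle [269.91640379 197.62618297] 1268 0.15574891807724073 ((442.061279296875, 96.35340118408203), (81.49208068847656, 20.54857635498047), 8.47165584564209)
handle [379.23240116 191.90356798] 1037 0.15570990412938862 ((417.2866516113281, 220.74923706054688), (64.20106506347656, 22.356082916259766), 9.779797554016113)
[ 0.58136037 -0.39648538  0.10808148] [ 0.57491476 -0.38773005  0.1242091 ] [ 0.56107455 -0.39924214  0.13047523] nan
[[130. 130. 131. 131. 130. 129. 131. 130. 129. 130.]
 [130. 131. 130. 129. 109. 108. 110. 108. 109. 130.]
 [130. 130. 130. 108. 109. 108. 109. 109. 108. 109.]
 [130. 130. 130. 108. 109. 109. 108. 108. 108. 109.]
 [130. 130. 124. 114. 110. 109. 110. 108. 108. 114.]
 [132. 130. 129. 120. 110. 110. 110. 109. 111. 121.]
 [130. 130. 131. 127. 118. 118. 118. 117. 118. 128.]
 [131. 131. 130. 130. 125. 125. 125. 126. 125. 130.]
 [129. 131. 129. 131. 129. 129. 129.  nan 130. 130.]
 [123. 129. 130. 130. 130. 132. 130. 131. 130. 129.]]
[ 0.58797534 -0.39711562  0.22538347] 5.7
```

View pics/rec.png

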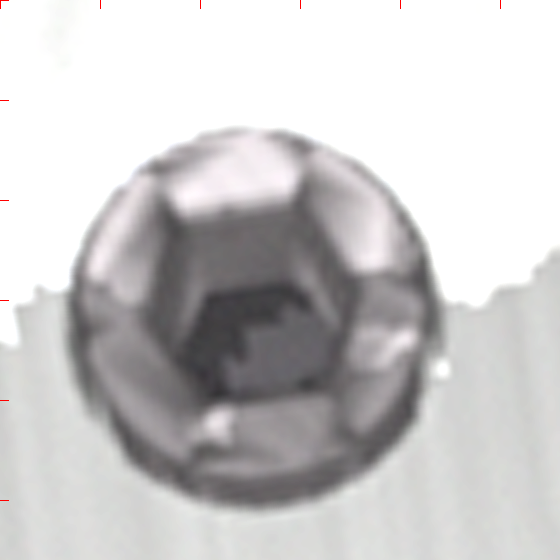

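The rectified view (0.1 mm/px) shows the head circle centred at about (253,308), which puts the screw near (0.575,-0.397). Its upper hex edge runs from (178,212) to (300,203), tilted about 4–7°. I'll fit the hexagon to the wall points in the depth data, and grasp the key in the same step.

```bash
python3 - <<'E'
from h import *
from scipy.optimize import minimize
W=np.load("w3.npz")["W"]; p=W.reshape(-1,3); c0=np.array([.5752,-.3973])
p=p[np.linalg.norm(p[:,:2]-c0,axis=1)<.022]
w=p[(p[:,2]>.111)&(p[:,2]<.126),:2]; t=p[p[:,2]>.1285,:2]; f=p[p[:,2]<.1105,:2]
print(len(w),len(t),len(f))
def hexd(q,x,y,a):
    th=np.radians(a+30+60*np.arange(6)); return ((q-[x,y])@np.array([np.cos(th),np.sin(th)])).max(1)
def cost(v):
    x,y,a=v[0]*.001+c0[0],v[1]*.001+c0[1],v[2]
    return (np.minimum(abs(hexd(w,x,y,a)-.009),.003).sum()+np.clip(.0095-hexd(t,x,y,a),0,.003).sum()+np.clip(hexd(f,x,y,a)-.009,0,.003).sum())*1e3
for a0 in(-30,-20,-10,0,10,20):
    m=min((minimize(cost,[i,j,a0],method="Nelder-Mead") for i in(-1,1) for j in(-1,1)),key=lambda m:m.fun); print(a0,m.x,m.fun)
o=p[(p[:,2]>.1285)]; (x,y),R=cv2.minEnclosingCircle(np.float32(o[:,:2]*1000)); print("head",x,y,R)
# grasp
r.move_straight([.555,-.38,.36],speed=.3)
r.reach([.4297,.1589,.25],Q(188.5)); command_gripper(.05,force=70)
r.move_straight([.4297,.1589,.148],speed=.12)
command_gripper(0.0,force=70)
s=r.read_state(); print(s["grip_width"],s["grip_force"],s["eef_pos"],s["contact_force"],s["time_s"])
im,d,W=cloud("wrist"); np.savez("w4",im=im,W=W); save("w4",im)
E
```

```text
795 8185 278
-30 [-8.47968567 -2.85840621 36.93035834] 3363.756971512597
-20 [ -21.4847485   -15.38230892 -174.47096703] 3017.868776521448
-10 [ -23.67730678   11.0944244  -294.86985152] 3027.2604578379905
0 [-2.22066105e+01 -1.43391387e+01  1.22645821e-02] 3018.2700650330185
10 [ 0.5196257  -0.28376192  7.47554578] 9820.96170033286
20 [-8.61732484 -1.74014962 97.16604509] 3364.8926486462124
head 574.8087158203125 -397.39776611328125 21.96257781982422
0.021218112250408372 68.64977359771729 [0.4300879  0.15883086 0.14874204] [-0.52323085 -1.08648727  6.08972918] 10.15
```

View pics/w4.png

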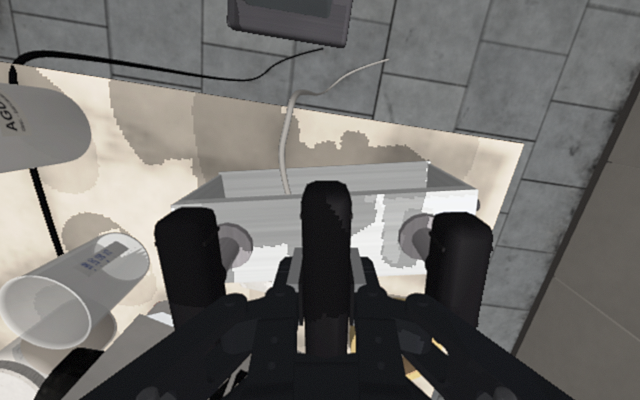

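The key is gripped (width 21 mm) and its near end shows at about (326,183). The fit was contaminated because gripper points fell inside the mask, so I'll filter by height and check the handle position along the bar.

```bash
cat > fit.py <<'E'
from h import *
from scipy.optimize import minimize
W=np.load("w3.npz")["W"]; p=W.reshape(-1,3); c0=np.array([.5752,-.3973])
p=p[(np.linalg.norm(p[:,:2]-c0,axis=1)<.0175)&(p[:,2]<.135)]
w=p[(p[:,2]>.111)&(p[:,2]<.126),:2]; t=p[p[:,2]>.1285,:2]; f=p[p[:,2]<.1105,:2]
print(len(w),len(t),len(f))
def hexd(q,x,y,a):
    th=np.radians(a+30+60*np.arange(6)); return ((q-[x,y])@np.array([np.cos(th),np.sin(th)])).max(1)
def cost(v,k=1):
    x,y,a=v[0]*.001+c0[0],v[1]*.001+c0[1],v[2]
    return (k*np.minimum(abs(hexd(w,x,y,a)-.009),.003).sum()+np.clip(.0095-hexd(t,x,y,a),0,.003).sum()+np.clip(hexd(f,x,y,a)-.009,0,.003).sum())*1e3
for k in(1,.2):
  for a0 in(-30,-20,-10,0,10,20):
    m=min((minimize(cost,[i,j,a0],args=(k,),method="Nelder-Mead",options=dict(initial_simplex=[[i,j,a0],[i+1,j,a0],[i,j+1,a0],[i,j,a0+8]])) for i in(-1,1) for j in(-1,1)),key=lambda m:m.fun); print(k,a0,m.x.round(2),m.fun)
z=np.load("w4.npz"); im,W=z["im"],z["W"]; s=r.read_state(); R=Ro.from_quat(s["eef_rot"]).as_matrix()
L=(W-np.array(s["eef_pos"]))@R
q=L[(abs(L[...,1])<.009)&(abs(L[...,2]+.0065)<.003)&(L[...,0]>.02)&(L[...,0]<.08)]; print("end x tool",np.percentile(q[:,0],[50,95,99,100]),len(q))
E
python3 fit.py
```

```text
219 1031 249
1 -30 [  0.41  -0.24 -21.91] 252.3203124934618
1 -20 [  0.41  -0.24 -21.91] 252.32031518454207
1 -10 [  0.41  -0.24 -21.91] 252.32031194928956
1 0 [  0.41  -0.24 -21.91] 252.32031411564265
1 10 [ 0.41 -0.24 38.09] 252.32031359409572
1 20 [ 0.41 -0.24 38.09] 252.3203149894852
0.2 -30 [  0.36  -0.24 -21.72] 64.1290229578145
0.2 -20 [  0.36  -0.24 -21.72] 64.12902308763482
0.2 -10 [  0.36  -0.24 -21.72] 64.12902220070647
0.2 0 [  0.36  -0.24 -21.72] 64.12902119966415
0.2 10 [ 0.36 -0.24 38.28] 64.12902219345985
0.2 20 [ 0.36 -0.24 38.28] 64.1290227252382
end x tool [0.03621773 0.04873409 0.04967798 0.05052971] 2835
```

The socket corner is at 38° (mod 60) and its centre at (0.5756,-0.3975). The key is centred in the grip to under 1 mm. Next I'll lift it, carry it high and insert it under force guard.

```bash
python3 - <<'E'
from h import *
p=r.read_state()["eef_pos"]
r.move_straight([p[0],p[1],.39],speed=.15)
s=r.read_state(); print(s["grip_width"],s["contact_force"],s["torque"])
r.reach([.5756,-.3975,.39],Q(159))
s=r.read_state(); print(s["joint_positions"],s["time_s"])
r.move_straight([.5756,-.3975,.275],speed=.1); r.hold(.3)
f0=r.read_state()["contact_force"]
hit=r.move_straight([.5756,-.3975,.2375],speed=.02,max_force=12)
s=r.read_state(); print(hit,s["eef_pos"],np.array(s["contact_force"])-f0,s["torque"],s["grip_width"],s["time_s"])
im,d,W=cloud("wrist"); save("w5",im)
E
```

```text
0.021378422733314213 [ 0.40178628 -0.24420699 -3.18727329] [-0.04478861  0.01514924 -0.0363095 ]
[-7.11815431e-01  6.77929782e-01  6.08229501e-01  4.11451106e-04
  1.85478253e+00 -1.91797178e+00] 14.0333
False [ 0.57565485 -0.39744845  0.23867306] [-2.30524063  2.86571766  9.00561214] [ 0.81247149  0.72744427 -0.03142202] 0.021551310044758 17.6583
```

View pics/w5.png

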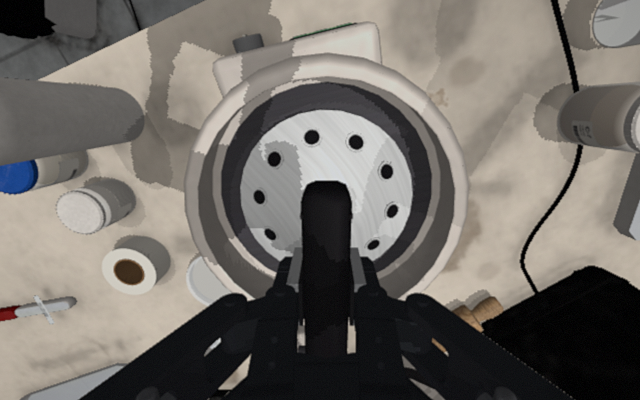

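The key went in: TCP z is 0.2387, exactly the expected home height, with 9 N of floor contact. I'll confirm there's no slip in the grip, press lightly, then turn clockwise with a matched rise.

```bash
python3 - <<'E'
from h import *
s0=r.read_state(); x,y,z0=s0["eef_pos"]
print(r.move_straight([x,y,z0-.0025],speed=.02,max_force=15)); r.hold(.3)
s=r.read_state(); f=np.array(s["contact_force"]); print(s["eef_pos"],f)
im,d,W=cloud("wrist"); R=Ro.from_quat(s["eef_rot"]).as_matrix(); L=(W-np.array(s["eef_pos"]))@R
q=L[(abs(L[...,1])<.007)&(abs(L[...,2]+.0065)<.008)&(L[...,0]>.03)&(L[...,0]<.047)]; print("top z tool",np.median(q[:,2]),"pick",)
v=np.load("w4.npz")["W"]; L=(v-np.array([.4300879,.15883086,.14874204]))@Ro.from_quat(Q(188.5)).as_matrix()
q=L[(abs(L[...,1])<.007)&(abs(L[...,2]+.0065)<.008)&(L[...,0]>.03)&(L[...,0]<.047)]; print(np.median(q[:,2]))
z=s["eef_pos"][2]
if z<.2410 and abs(f[2])<40:
  a=0
  for step in(15,45,45,45,40):
    a+=step; r.reach([.5756,-.3975,z+.0003+.0004*np.radians(a)],Q(159-a))
    s=r.read_state(); print(a,s["eef_pos"],np.round(s["contact_force"],1),np.round(s["torque"],2),s["joint_positions"][5],s["time_s"])
  r.hold(.3)
im,d,W=cloud("wrist"); save("w6",im)
E
```

```text
False
[ 0.57577092 -0.39750163  0.23862457] [-3.59642277  2.97762573  9.85447104]
top z tool -0.007880351565338497 pick
-0.007620603555053854
15 [ 0.57551911 -0.39721914  0.23884609] [-3.   3.2 -0.1] [ 0.87  0.6  -0.  ] -1.6599930274458676 18.6667
60 [ 0.57600514 -0.39706962  0.23918902] [-0.1  4.  -1.1] [ 1.11 -0.08  0.06] -0.8742380766520835 19.4417
105 [ 0.57626565 -0.39740721  0.23953405] [ 2.6  3.8 -2.9] [ 0.92 -0.98  0.07] -0.0883354944473365 20.2167
150 [ 0.5762407  -0.39786674  0.2398503 ] [ 5.1  1.4 -5.1] [ 0.47 -1.32  0.07] 0.6963555789566163 20.9917
190 [ 0.57594762 -0.39815973  0.24014966] [ 5.  -0.9 -3.9] [-0.14 -1.31  0.02] 1.393812175379042 21.7
```

View pics/w6.png

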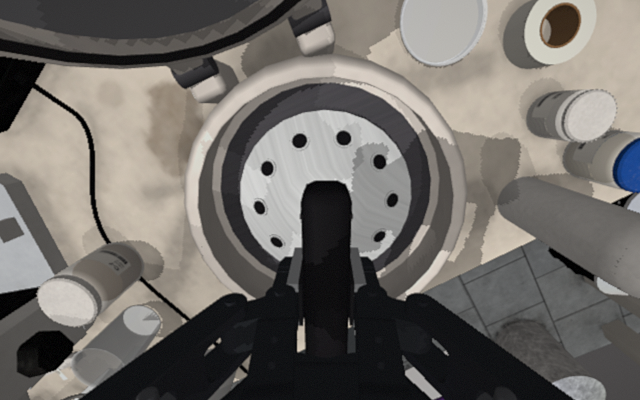

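The handle has turned with the gripper by 190°, and the torque and forces stayed small. Next I'll back off slightly within the play, draw the key out and return it to the middle hole.

```bash
python3 - <<'E'
from h import *
s=r.read_state(); z=s["eef_pos"][2]
r.reach([.5756,-.3975,z+.0003],Q(-31+5))
r.move_straight([.5756,-.3975,.275],speed=.04)
s=r.read_state(); print(np.round(s["contact_force"],1),np.round(s["torque"],2),s["grip_width"])
r.move_straight([.5756,-.3975,.39],speed=.15)
r.reach([.4301,.1588,.39],Q(8.5))
r.move_straight([.4301,.1588,.275],speed=.12); r.hold(.3)
hit=r.move_straight([.4301,.1588,.1480],speed=.05,max_force=10)
s=r.read_state(); print(hit,s["eef_pos"],np.round(s["contact_force"],1),np.round(s["torque"],2),s["time_s"])
im,d,W=cloud("scene"); save("s2",im[70:210,240:440],4)
E
```

```text
[-0.8  0.  -2.9] [0.   0.02 0.03] 0.021379591475236413
True [0.43120062 0.15881265 0.14879061] [-0.3 -0.   4.2] [-0.01  0.12  0.03] 30.175
```

View pics/s2.png

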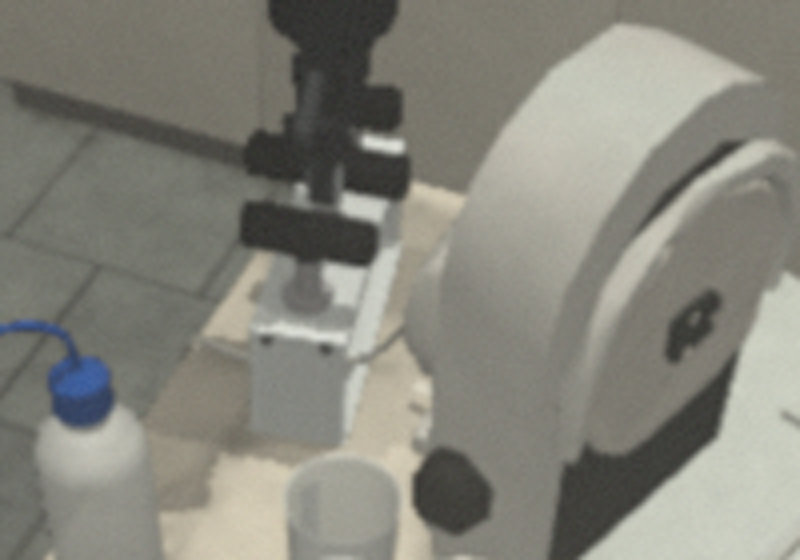

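The crop shows all three handles level in the rack, with the gripper on the middle one at about (320,170). Contact came at the seated height of 0.1488. I'll release, retreat and check the handle heights.

```bash
python3 - <<'E'
from h import *
command_gripper(.05); s=r.read_state(); p=s["eef_pos"]
r.move_straight([p[0],p[1],.35],speed=.1); r.hold(.5)
im,d,W=cloud("wrist")
m=((im.max(2)<70)&(W[...,2]>.13)&(W[...,2]<.18)&(abs(W[...,0]-.43)<.08)&(abs(W[...,1]-.158)<.09)).astype(np.uint8)
n,l,st,c=cv2.connectedComponentsWithStats(m)
for i in range(1,n):
    if st[i,4]>150: q=W[l==i]; print(np.median(q[:,2]),np.percentile(q[:,2],[5,95]),cv2.minAreaRect(np.float32(q[:,:2]*1000)))
s=r.read_state(); print(np.round(s["contact_force"],1),s["time_s"])
E
```

```text
0.1560190649746611 [0.15248412 0.15744808] ((431.1091613769531, 160.04185485839844), (101.74835205078125, 21.559223175048828), 8.023627281188965)
0.1558089079964879 [0.14958884 0.15747251] ((445.1196594238281, 96.91445922851562), (82.67469024658203, 22.301307678222656), 8.453741073608398)
0.1557819196960789 [0.14404506 0.15754869] ((419.9761047363281, 221.1697235107422), (64.7415542602539, 20.802734375), 8.270943641662598)
[-0.5 -0.3  0.1] 33.3333
```

All three handles sit level at 0.156 m, so I'm handing the job in.

```bash
python3 -c "
from h import *
print(r.finish_job())"
```

```text
the job is handed in; nothing more can be done
None
```

I pushed the 17 mm key fully home, turned it about 190° clockwise to loosen the screw, hung it back upright in the rack's middle hole, and handed the job in at about 33 s; the hand-in call returned no verdict, and the screw's turn is inferred from the key's rotation.

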